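# Shut the sweets drawer and offer the dish, turned a quarter, with its ball centred

## Task

Push the open drawer of the sweets cabinet fully home until it seats, and only then lift the steel dish by the bar of its arch handle. Carry it level, the round sweet staying in its middle, over the cork mat before the cabinet, and give it a quarter turn (either way) from how it stood, so that the packer can reach in under the arch. Finish while holding it there, still and level, centred over the mat with its underside about 10 cm above it; do not put it down, and leave the other things where they are.

Things in the scene. Friction and masses are not known exactly. Their poses are not given: they have to be found in the camera images.
- sweets_drawer0 (a joint): how far the cabinet's drawer is open, in m: 0 is fully home, it grows as the drawer comes out towards the robot. It slides along the x axis of sweets_front with about 0.5 N of friction; from 12 mm a spring roller detent resists with about 5 N at first, less further in, and from about 4 mm it snaps the drawer home to 0, where it stops hard and is held
- sweets_drawer0_handle (a point): middle of the drawer's round horizontal bar handle (11 mm thick, 110 mm long along y of sweets_front); it moves with the drawer. The handle stands 35 mm in front of the drawer's flat front and 92 mm above the table; the cabinet's top is at 130 mm
- sweets_front (a point): centre of the front face of the small fixed timber cabinet with one drawer (240 deep x 220 wide x 130 mm tall), 65 mm above the table: where the drawer's front lies when it is home. Its x axis points into the cabinet, from front to back (so +x pushes the drawer home), y along its width, z up. Fixed: it does not move with the drawer
- mat_top (a point): centre of the top face of the fixed square cork mat (150 x 150 x 4 mm) that lies on the table in front of the cabinet, about 160 mm before its front; the open drawer hangs out over it
- stand: fixed dark wooden block 110 x 110 x 30 mm on the table, on which the dish stands at the start; its origin is the centre of its underside. Its axes show how the dish stood: at the start the dish's arch bar lies along the stand's x axis within 0.05 rad
- dish: the loose round shallow steel dish, 148 mm across, bowl 27 mm deep overall, about 0.35 kg, with a fixed arch handle over its middle: a straight wooden bar 154 mm long (along the dish's x axis), 14 mm wide (y) and 18 mm tall, on two upright steel straps at its ends. Its origin is the centre of its underside, z up
- dish_bar (a point): middle of the dish's arch bar (half-way up the bar), straight above the dish's centre, 113 mm above its underside; x along the bar. The dish hangs balanced when gripped here
- dish_floor (a point): centre of the dish's inner floor, 11 mm above its underside. The floor slopes up at 6 degrees out to 35 mm from the centre, then at 17 degrees, to a low rim
- ball_center (a point): centre of the loose hard round sweet, a ball 36 mm across, 35 g, that rests in the middle of the dish and rolls easily
- tub_a: bystander: a clear plastic food tub 100 x 140 x 40 mm with three pastry rolls, near the robot; origin at the centre of its underside
- tub_b: bystander: a like tub with two pastry rolls, beyond the stand; origin at the centre of its underside
- tub_c: bystander: a like tub with three pastry rolls, at the robot's right; origin at the centre of its underside
- spoon: bystander: a spoon 160 mm long with a wooden handle and steel bowl, lying between the stand and the mat
- jar: bystander: a closed glass jar 64 mm across and 90 mm tall, at the robot's left; origin at the centre of its underside
- mug: bystander: a white mug 76 mm across and 90 mm tall, at the robot's left; origin at the centre of its underside
- plate: bystander: a flat steel plate 150 mm across and 20 mm tall with no handle, at the robot's left; origin at the centre of its underside
Not all that is in view belongs to the job. What is meant by the part that bears ball_center is not blue or orange, and is the smaller of those in its own colour.

How it is judged:
By the outcome, as a careful person would: the job done as asked, in the order asked, and still so for the second after the job is handed in, while the arm keeps its last pose, push and grip.
It also fails if it takes over 72 s, if anything falls off the work surface, if the arm or the gripper's body presses on something with over 40 N, if the wrist force passes 120 N, or if a joint passes its speed limit or range.

## Robot

A 6-joint arm with a two-finger parallel gripper is mounted at the origin on the work surface. World frame = base frame: x ahead of the robot, y to its left, z up, the work surface at z = 0. Lengths are in m, angles in rad, forces in N, time in s.
With the tool pointing down it reaches from about 0.275 to 0.825 m from the base axis. Payload 5.2 kg.
Tool frame: the origin (TCP) lies on the centre line of the jaws, within the pads' length; the fingertips stand 8 mm ahead of it and the grasp point (between the pads) lies 11 mm behind it; z points along the fingers, x is the direction in which the jaws open and shut, and the axes are right-handed (so a half turn about z gives the same grasp; the last joint's range is limited). The gripper opens to 93 mm and grips with 3 to 60 N. Pads are 15 mm wide; open, the fingers measure 128 mm over their backs; the gripper's body (75 mm by 188 mm) begins 65 mm behind the grasp point.
Start: joints at [-1.31, 0.259, 1.535, -0, 1.348, -0.203], TCP at [0.246, -0.492, 0.227] pointing down, gripper open.
Joint ranges: [-3.14, 3.14], [-0.91, 2.08], [0.19, 2.58], [-1.22, 4.36], [0.22, 2.71], [-3.12, 3.12]. Speed limits (rad/s): [2.57, 2.57, 3.14, 3.14, 3.14, 3.14].

## Interface

Orientations are given as a unit quaternion [x, y, z, w].
In Python, from rig import robot, capture, camera_info gives the robot as it stands.
- The arm moves only by the tool jog_arm, never from a script. Its argument "rows" is one flat list of numbers, 6 for each row, row after row: the shift along the world's x, y, z in mm, then the turn, a rotation vector about the world's x, y, z in rad. In form: [x, y, z, wx, wy, wz, x, y, z, wx, wy, wz, ...]. A call has 1 to 10 rows; each row is the pose to reach, as a shift and turn from the pose commanded when the call began; what a row does not reach only later rows make up. A row lasts 1/8 s, in which the tool goes at most 62.5 mm and 10.7 degrees, less where a joint would pass 70% of its speed; a pose out of reach is approached as far as the arm can. A call with a gripper value outside its range is refused whole. "gripper" is the opening, from 0 (shut) to 1 (fully open), set as the call begins (left out, the last holds). The fingers move at their own pace and stop on an object; "force" is the grip in N (left out, the last holds). Time passes only in rows, so rows that repeat a pose let the fingers close. It gives the time, the measured TCP pose, the force and the opening at its end, in the units of the state.
- robot.read_state(): the state, without advancing time (a new reading comes with each control period).
- capture(name): name is "scene" or "top" or "wrist"; returns the picture (384x512x3 uint8, blue, green, red); there is no depth.
- camera_info(name): a dict with "K" (3x3 intrinsics, pixels), "rvec" (rotation vector, rad) and "tvec" (3), from world to camera coordinates, as OpenCV has them. Camera axes: x right, y down, z forward; pixel columns grow to the right and rows downward; lengths in m; the calibration is good to about 2 mm. A picture is of the moment at which its call begins: read the wrist's pose just before it. camera_info takes no time and is no camera call; for the wrist camera it gives the pose at the moment of the call.
- robot.hand_in(): hands the job in, once; it reports no verdict.
The state is a dict: "clock": time; "joints": joint angles; "joint_velocities": joint speeds; "tau": joint torques, N m; "eef_pos": TCP position; "tool_rot": TCP orientation; "ft_force": force on the tool from outside, world axes, zero at the start; "ft_torque": the same for the moment, N m; "gripper_width": opening from 0.0 (shut) to 1.0 (fully open).
Only numpy, scipy, OpenCV 4.12 (cv2) and the standard library are available. Lean on these libraries where they do the work, as an engineer would, in place of code of your own. Each camera call takes 0.05 s, during which the arm holds its last target.

## Working session

There is one attempt and no reset: what is moved stays moved. The work goes in short steps, Python scripts to look and compute and a tool call to move; the robot and the scene stay as the last step left them, time stands still between calls to the robot, and variables do not carry over. Pictures are saved under pics/ and viewed, and the job is handed in when it is done.

Besides the shell and the picture viewer there is one more tool, called after "Call:" as a command line: name --argument value ..., lists and objects as JSON in quotes. jog_arm: Moves the arm, as the interface text tells. Its arguments: {"type":"object","properties":{"rows":{"type":"array"},"gripper":{"type":"number"},"force":{"type":"number"}},"required":["rows"]}

```bash
ls; mkdir -p pics; python3 - <<'E'
from rig import robot, capture, camera_info
import cv2
s=robot.read_state(); print(s['clock'],s['eef_pos'],s['tool_rot'],s['gripper_width'],s['ft_force'])
for n in ['scene','top','wrist']:
    i=camera_info(n)
    im=capture(n); cv2.imwrite(f'pics/{n}0.png',im); print(n,i)
E
```

```text
pics
0.0 [ 0.24590683 -0.49137242  0.22583156] [ 8.50693900e-01 -5.25660603e-01 -6.61051683e-04 -6.18687107e-04] 0.9986384793541547 [-0.5143639   0.0559586  -1.23887222]
scene {'K': array([[369.77432744,   0.        , 254.48561965],
       [  0.        , 369.77432744, 190.9051675 ],
       [  0.        ,   0.        ,   1.        ]]), 'rvec': array([ 1.78918059,  1.42510784, -0.75017155]), 'tvec': array([-0.0563654 , -0.20025502,  1.64447558])}
top {'K': array([[399.45926429,   0.        , 248.38947275],
       [  0.        , 399.45926429, 193.46129277],
       [  0.        ,   0.        ,   1.        ]]), 'rvec': array([ 2.1863087 , -2.1448015 ,  0.17537477]), 'tvec': array([-0.07252066,  0.53651229,  1.28453417])}
wrist {'K': array([[296.99883172,   0.        , 261.25939379],
       [  0.        , 296.99883172, 193.21295659],
       [  0.        ,   0.        ,   1.        ]]), 'rvec': array([-2.47438866,  1.52962881,  0.20728335]), 'tvec': array([-0.54878825, -0.03037706,  0.39008317])}
```

View pics/scene0.png

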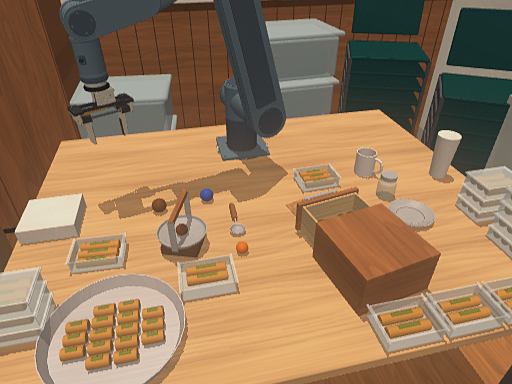

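View pics/top0.png

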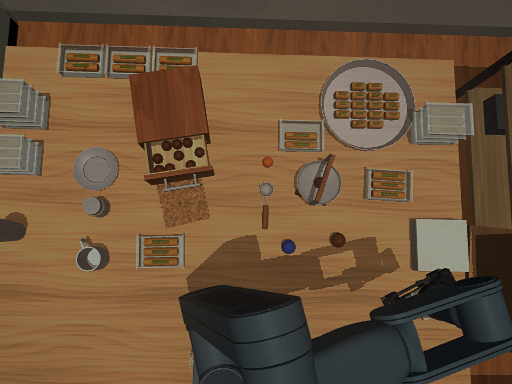

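View pics/wrist0.png

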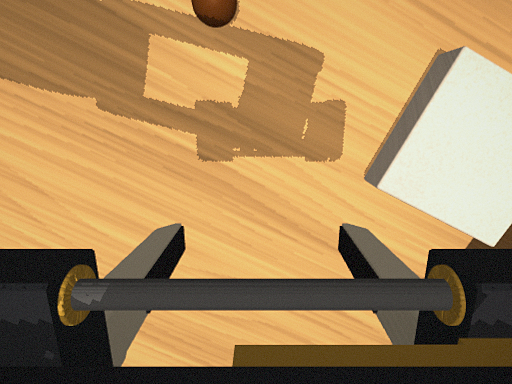

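The pictures show the dish in top at about (318,183) with a brown ball in it. The drawer is open, with its handle near (182,184) and the cork mat at (185,205). The loose balls on the table are brown, blue and orange decoys. I'll zoom in to measure.

```bash
cat > h.py <<'E'
import numpy as np, cv2
from rig import robot, capture, camera_info
def ray(n,uv,info=None):
    i=info or camera_info(n); R=cv2.Rodrigues(i['rvec'])[0]; C=-R.T@i['tvec']
    d=R.T@np.linalg.inv(i['K'])@np.array([uv[0],uv[1],1.]); return C,d/np.linalg.norm(d)
def onz(n,uv,z,info=None):
    C,d=ray(n,uv,info); return C+d*(z-C[2])/d[2]
def two(a,ua,b,ub):
    C1,d1=ray(a,ua);C2,d2=ray(b,ub)
    A=np.stack([d1,-d2],1);t=np.linalg.lstsq(A,C2-C1,rcond=None)[0]
    p,q=C1+d1*t[0],C2+d2*t[1]; return (p+q)/2,np.linalg.norm(p-q)
def proj(n,P,info=None):
    i=info or camera_info(n); return cv2.projectPoints(np.array(P,float).reshape(-1,3),i['rvec'],i['tvec'],i['K'],None)[0][:,0]
E
python3 - <<'E'
import cv2
t=cv2.imread('pics/top0.png'); s=cv2.imread('pics/scene0.png')
cv2.imwrite('pics/t_cab.png',cv2.resize(t[60:230,120:240],None,fx=3.5,fy=3.5,interpolation=cv2.INTER_CUBIC))
cv2.imwrite('pics/t_dish.png',cv2.resize(t[140:230,250:370],None,fx=6,fy=6,interpolation=cv2.INTER_CUBIC))
cv2.imwrite('pics/s_dish.png',cv2.resize(s[180:270,140:260],None,fx=6,fy=6,interpolation=cv2.INTER_CUBIC))
cv2.imwrite('pics/s_cab.png',cv2.resize(s[170:310,285:445],None,fx=4,fy=4,interpolation=cv2.INTER_CUBIC))
E
```

```text
(no output)
```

View pics/t_cab.png

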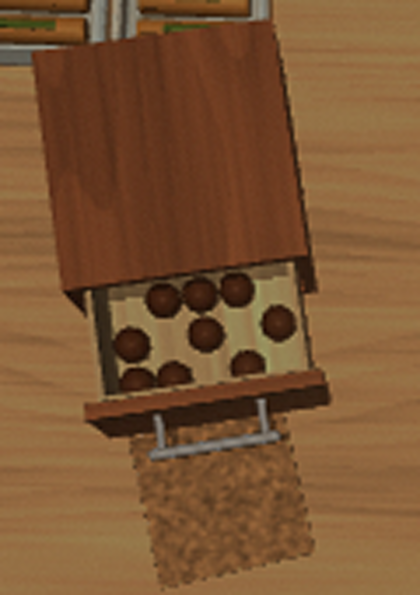

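View pics/t_dish.png

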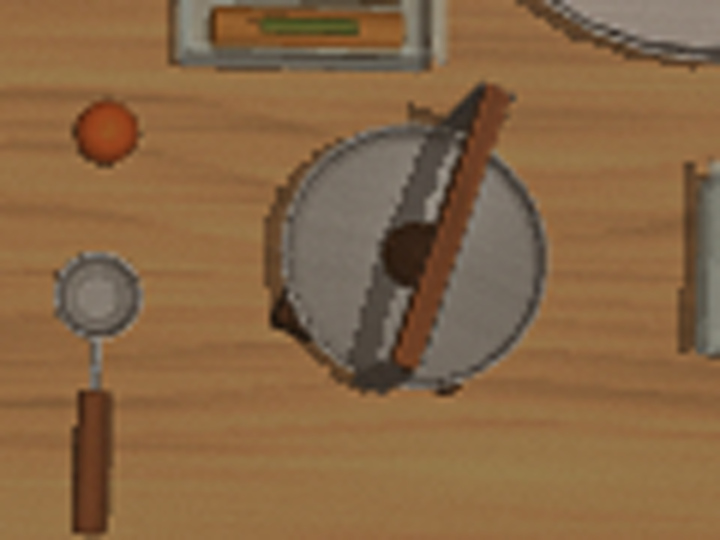

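View pics/s_dish.png

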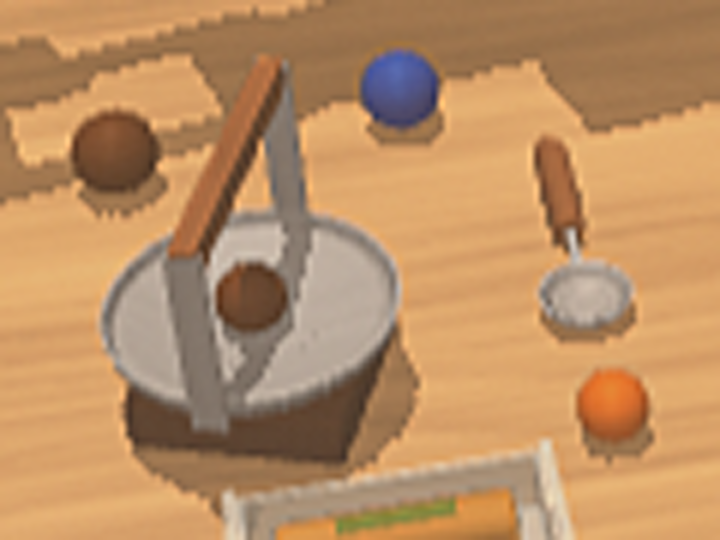

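View pics/s_cab.png

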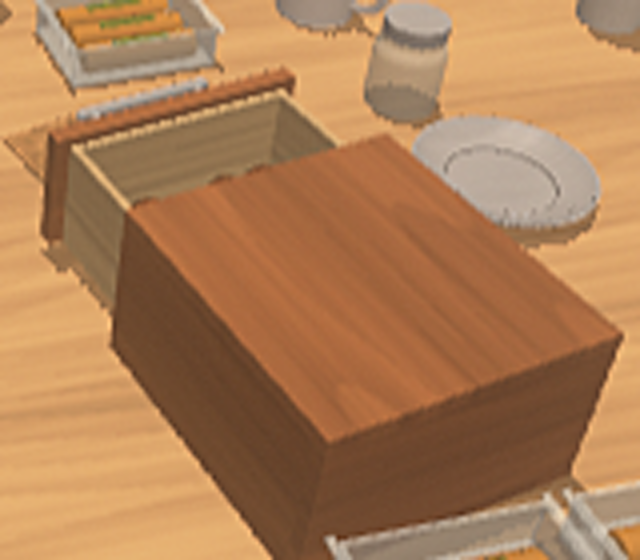

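```bash
python3 - <<'E'
from h import *
np.set_printoptions(precision=4,suppress=True)
def un(p,f,o): return ((p[0]+.5)/f-.5+o[0],(p[1]+.5)/f-.5+o[1])
T=lambda p:un(p,6,(250,140)); S=lambda p:un(p,6,(140,180)); TC=lambda p:un(p,3.5,(120,60)); SC=lambda p:un(p,4,(285,170))
a=onz('top',T((499,91)),.152);b=onz('top',T((406,368)),.152)
print('bar',a,b,(a+b)/2,np.linalg.norm(a-b),np.arctan2(*(a-b)[1::-1]))
a2=onz('scene',S((190,250)),.152);b2=onz('scene',S((270,60)),.152);print('bar scene',a2,b2,(a2+b2)/2)
c=[onz('top',TC(p),.130) for p in [(33,52),(272,20),(312,257),(65,292)]]
for i in range(4): print('cab',c[i],np.linalg.norm(c[i]-c[i-1]))
c2=[onz('scene',SC(p),.130) for p in [(128,212),(388,135),(622,337),(330,443)]]
for i in range(4): print('cabS',c2[i],np.linalg.norm(c2[i]-c2[i-1]))
for h in ([onz('top',TC(p),.092) for p in [(152,455),(278,436)]],[onz('scene',SC(p),.097) for p in [(82,116),(208,85)]]): print('handle',h,np.linalg.norm(h[0]-h[1]),(h[0]+h[1])/2)
m=[onz('top',TC(p),.004) for p in [(163,590),(313,550)]];print('mat',m,np.linalg.norm(m[0]-m[1]))
print('dish rim centre',[onz('top',T(p),.057) for p in [(283,255),(546,255),(415,123),(415,390)]])
E
```

```text
bar [ 0.6479 -0.3165  0.152 ] [ 0.504  -0.2678  0.152 ] [ 0.576  -0.2922  0.152 ] 0.15198256718921851 -0.32661802509825366
bar scene [ 0.6523 -0.3145  0.152 ] [ 0.5116 -0.2699  0.152 ] [ 0.5819 -0.2922  0.152 ]
cab [0.8977 0.3252 0.13  ] 0.2257965039150388
cab [0.935  0.1106 0.13  ] 0.21778236088279831
cab [0.7131 0.0674 0.13  ] 0.22602321421166088
cab [0.6756 0.2845 0.13  ] 0.22030663532639494
cabS [0.7209 0.0691 0.13  ] 0.22153370121974222
cabS [0.6819 0.2835 0.13  ] 0.21786523934925064
cabS [0.902  0.3208 0.13  ] 0.2232382397636934
cabS [0.939  0.1084 0.13  ] 0.21564019174556623
handle [array([0.5368, 0.2085, 0.092 ]), array([0.5566, 0.096 , 0.092 ])] 0.11422186531278063 [0.5467 0.1522 0.092 ]
handle [array([0.5664, 0.0923, 0.097 ]), array([0.5496, 0.2043, 0.097 ])] 0.11324210688126544 [0.558  0.1483 0.097 ]
mat [array([0.4196, 0.2087, 0.004 ]), array([0.4605, 0.0674, 0.004 ])] 0.14702733342264815
dish rim centre [array([ 0.5761, -0.2197,  0.057 ]), array([ 0.5793, -0.3646,  0.057 ]), array([ 0.6515, -0.2928,  0.057 ]), array([ 0.5034, -0.2918,  0.057 ])]
```

Call:
jog_arm --rows '[40,90,10,0,0,-0.03,80,190,10,0,0,-0.08,120,290,10,0,0,-0.13,160,390,10,0,0,-0.2,200,490,10,0,0,-0.25,225,550,10,0,0,-0.29,245,600,10,0,0,-0.29,254,632,0,0,0,-0.29,254,632,0,0,0,-0.29,254,632,0,0,0,-0.29]' --gripper 0.0 --force 20

```text
clock: 1.4
eef_pos: [0.48, 0.0893, 0.2288]
tool_rot: [0.766, -0.643, 0.0, -0.0]
ft_force: [0.5, -0.4, 1.1]
gripper_width: 0.013
```

```bash
python3 - <<'E'
from h import *
s=robot.read_state(); print(s['clock'],s['eef_pos'],s['joints'],s['gripper_width'],s['ft_force'])
i=camera_info('wrist')
im=capture('wrist'); cv2.imwrite('pics/w1.png',im); cv2.imwrite('pics/t1.png',capture('top'))
import pickle; pickle.dump(i,open('w1.pkl','wb'))
print(-cv2.Rodrigues(i['rvec'])[0].T@i['tvec'])
E
```

```text
1.4 [0.47997057 0.08934593 0.2288143 ] [-4.47135320e-02  1.45022294e-01  1.67356544e+00 -2.56831537e-04
  1.32260920e+00  1.35208929e+00] 0.012545306353573184 [ 0.49102313 -0.44377968  1.08851332]
[0.55161    0.10221577 0.38614427]
```

View pics/w1.png

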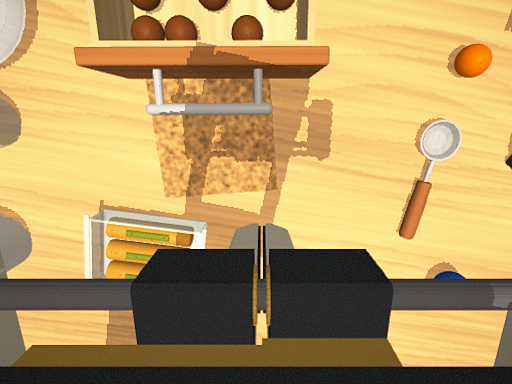

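The wrist view shows the handle from (148,109) to (271,108) and the mat's near corners at about (165,196) and (277,188).

```bash
python3 - <<'E'
from h import *
import pickle
np.set_printoptions(precision=4,suppress=True)
i=pickle.load(open('w1.pkl','rb'))
f=lambda p,z:onz('wrist',p,z,i)
a,b=f((149,109),.092),f((271,108),.092);print('handle',a,b,np.linalg.norm(a-b),(a+b)/2,'yaw',np.arctan2(*(a-b)[1::-1])-np.pi/2)
m=[f(p,.004) for p in [(165,197),(277,188),(150,85),(263,77)]];print('mat',np.array(m),[np.linalg.norm(m[0]-m[1])])
im=cv2.imread('pics/w1.png');cv2.imwrite('pics/w1z.png',cv2.resize(im[40:210,60:350],None,fx=2.7,fy=2.7,interpolation=cv2.INTER_CUBIC))
E
```

```text
handle [0.5361 0.208  0.092 ] [0.557  0.0937 0.092 ] 0.11623902301095622 [0.5465 0.1509 0.092 ] yaw 0.18125843828554666
mat [[0.4216 0.2101 0.004 ]
 [0.4596 0.0648 0.004 ]
 [0.5597 0.2406 0.004 ]
 [0.5923 0.1071 0.004 ]] [np.float64(0.15022816392055108)]
```

View pics/w1z.png

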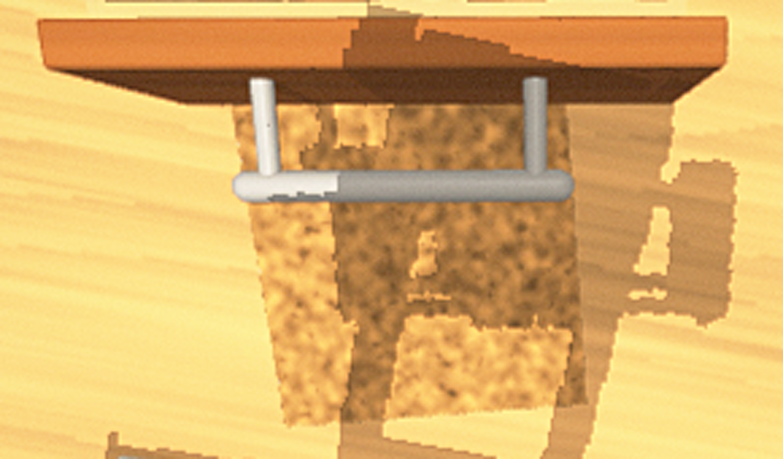

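Call:
jog_arm --rows '[20,45,-40,0,0,0,26,54,-80,0,0,0,26,54,-120,0,0,0,26,54,-144,0,0,0,26,54,-144,0,0,0,26,54,-144,0,0,0]'

```text
clock: 2.25
eef_pos: [0.5063, 0.1407, 0.0858]
tool_rot: [0.766, -0.643, 0.0, -0.0]
ft_force: [-0.6, 0.3, 0.2]
gripper_width: 0.008
```

Call:
jog_arm --rows '[8,1,0,0,0,0,16,3,0,0,0,0,24,4,0,0,0,0,31,6,0,0,0,0,39,7,0,0,0,0,47,8,0,0,0,0,55,10,0,0,0,0,63,11,0,0,0,0,71,13,0,0,0,0,79,14,0,0,0,0]'

```text
clock: 3.5
eef_pos: [0.5851, 0.1555, 0.0848]
tool_rot: [0.766, -0.643, -0.0, -0.0]
ft_force: [-0.6, 0.8, 0.5]
gripper_width: 0.007
```

```bash
python3 - <<'E'
from h import *
s=robot.read_state(); print(s['clock'],s['eef_pos'],s['ft_force'])
cv2.imwrite('pics/w2.png',capture('wrist'))
t=capture('top');cv2.imwrite('pics/t2.png',cv2.resize(t[60:230,120:240],None,fx=3.5,fy=3.5,interpolation=cv2.INTER_CUBIC))
E
```

```text
3.5 [0.58510495 0.15545593 0.08482576] [-0.58353947  0.76221503  0.53235507]
```

View pics/w2.png

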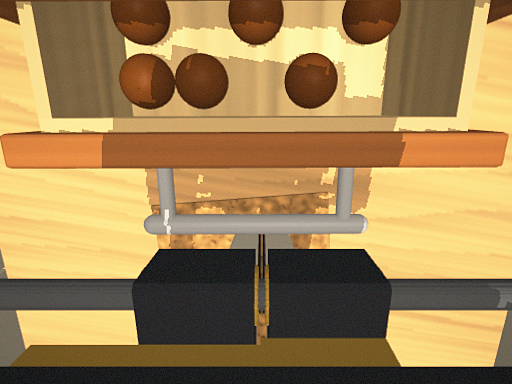

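View pics/t2.png

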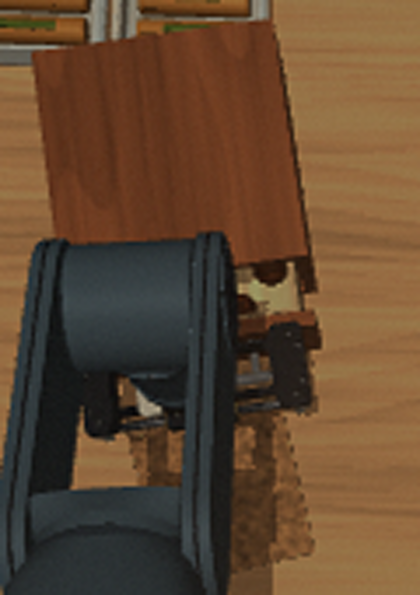

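The fingers sit against the handle near its middle, and the drawer is closing.

Call:
jog_arm --rows '[6,1,0,0,0,0,12,2,0,0,0,0,18,3,0,0,0,0,24,4,0,0,0,0,27,5,0,0,0,0,29,5,0,0,0,0,31,5,0,0,0,0,31,5,0,0,0,0]'

```text
clock: 4.6
eef_pos: [0.6159, 0.1602, 0.0849]
tool_rot: [0.766, -0.643, 0.0, -0.0]
ft_force: [-0.2, -0.4, 0.2]
gripper_width: 0.006
```

```bash
python3 - <<'E'
from h import *
s=robot.read_state(); print(s['clock'],s['eef_pos'],s['ft_force'])
cv2.imwrite('pics/w3.png',capture('wrist'))
E
```

```text
4.6 [0.61586069 0.16017292 0.0849334 ] [-0.23721691 -0.37199858  0.2450323 ]
```

View pics/w3.png

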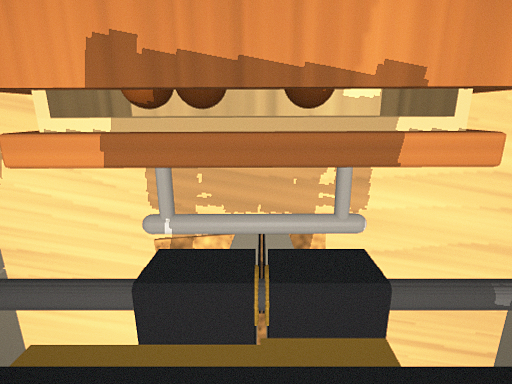

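```bash
python3 - <<'E'
from h import *
print(onz('wrist',(260,131),.128)-onz('wrist',(260,88),.13), onz('wrist',(260,131),.128))
E
```

```text
[-0.01496396 -0.00259128 -0.002     ] [0.68060886 0.17229452 0.128     ]
```

Call:
jog_arm --rows '[2,0,0,0,0,0,3,0.5,0,0,0,0,4,0.7,0,0,0,0,5,0.9,0,0,0,0,6,1.1,0,0,0,0,7,1.2,0,0,0,0,8,1.4,0,0,0,0,8,1.4,0,0,0,0]'

```text
clock: 5.65
eef_pos: [0.6235, 0.1616, 0.0848]
tool_rot: [0.766, -0.643, -0.0, 0.0]
ft_force: [-3.4, -1.9, 2.9]
gripper_width: 0.01
```

Now it's in the detent.

Call:
jog_arm --rows '[1,0.2,0,0,0,0,2,0.4,0,0,0,0,3,0.6,0,0,0,0,4,0.8,0,0,0,0,5,0.9,0,0,0,0,5,0.9,0,0,0,0]'

```text
clock: 6.4
eef_pos: [0.6291, 0.1627, 0.085]
tool_rot: [0.766, -0.643, 0.0, -0.0]
ft_force: [0.2, 0.5, 0.6]
gripper_width: 0.004
```

```bash
python3 - <<'E'
from h import *
s=robot.read_state(); print(s['clock'],s['eef_pos'],s['ft_force'])
cv2.imwrite('pics/w4.png',capture('wrist'))
E
```

```text
6.4 [0.62911012 0.1627373  0.08499383] [0.19590723 0.45688796 0.57174588]
```

View pics/w4.png

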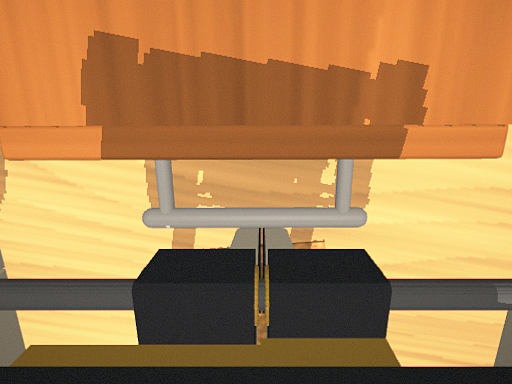

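The drawer has snapped in: the gap is closed and the handle has moved off the fingers (row 224→217). I'll press gently to confirm it's on the hard stop.

Call:
jog_arm --rows '[1,0.2,0,0,0,0,2,0.4,0,0,0,0,3,0.5,0,0,0,0,3,0.5,0,0,0,0]'

```text
clock: 6.95
eef_pos: [0.6317, 0.1631, 0.0848]
tool_rot: [0.766, -0.643, 0.0, -0.0]
ft_force: [0.6, -0.7, -0.4]
gripper_width: 0.01
```

Call:
jog_arm --rows '[1,0.2,0,0,0,0,1.5,0.3,0,0,0,0,2,0.4,0,0,0,0,2,0.4,0,0,0,0]'

```text
clock: 7.45
eef_pos: [0.6328, 0.1633, 0.0848]
tool_rot: [0.766, -0.643, -0.001, 0.001]
ft_force: [-4.1, -2.0, 2.9]
gripper_width: 0.003
```

Call:
jog_arm --rows '[1,0.2,0,0,0,0,1,0.2,0,0,0,0]'

```text
clock: 7.7
eef_pos: [0.6328, 0.1633, 0.0848]
tool_rot: [0.766, -0.643, -0.001, 0.002]
ft_force: [-7.6, -2.0, 5.2]
gripper_width: 0.005
```

The force rose with no motion, so the drawer is seated hard. Backing off and lifting.

Call:
jog_arm --rows '[-5,-1,0,0,0,0,-20,-4,0,0,0,0,-40,-7,0,0,0,0,-60,-11,20,0,0,0,-80,-25,70,0,0,0,-100,-50,120,0,0,0,-120,-80,165,0,0,0,-120,-80,165,0,0,0,-120,-80,165,0,0,0]' --gripper 0.7

```text
clock: 8.82
eef_pos: [0.5149, 0.0838, 0.2495]
tool_rot: [0.766, -0.643, 0.0, -0.0]
ft_force: [-0.1, 1.4, -0.4]
gripper_width: 0.7
```

```bash
python3 - <<'E'
from h import *
import pickle
s=robot.read_state(); print(s['clock'],s['eef_pos'],s['joints'])
i=camera_info('wrist');pickle.dump(i,open('w5.pkl','wb'))
cv2.imwrite('pics/w5.png',capture('wrist'))
E
```

```text
8.825 [0.51486868 0.08380426 0.24951731] [-5.30365559e-02  1.91925786e-01  1.56484733e+00  5.11867488e-04
  1.38386922e+00  1.34445069e+00]
```

View pics/w5.png

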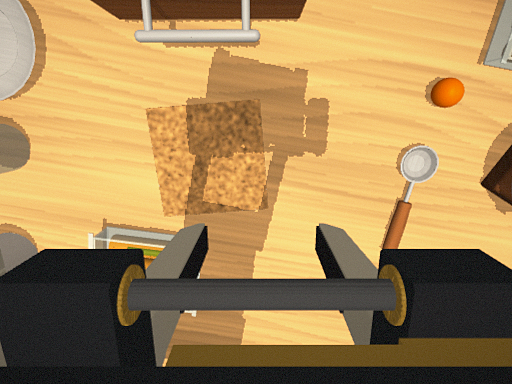

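Mat corners are at about (147,109), (259,99), (267,208) and (165,216). The drawer is home.

```bash
python3 - <<'E'
from h import *
import pickle
np.set_printoptions(precision=4,suppress=True)
i=pickle.load(open('w5.pkl','rb'))
m=np.array([onz('wrist',p,.004,i) for p in [(147,109),(259,99),(267,209),(165,216)]])
print(m,m.mean(0),[np.linalg.norm(m[k]-m[k-1]) for k in range(4)])
t=cv2.imread('pics/t1.png')
h=[onz('wrist',p,.092,i) for p in [(137,36),(258,36)]];print('handle',h,sum(h)/2)
t=capture('top');cv2.imwrite('pics/t5.png',t);cv2.imwrite('pics/t5z.png',cv2.resize(t[150:240,130:240],None,fx=6,fy=6,interpolation=cv2.INTER_CUBIC))
E
```

```text
[[0.565  0.2444 0.004 ]
 [0.6024 0.1024 0.004 ]
 [0.4569 0.0658 0.004 ]
 [0.4213 0.2082 0.004 ]] [0.5114 0.1552 0.004 ] [np.float64(0.14823546255529713), np.float64(0.14675582834960046), np.float64(0.15010595921604178), np.float64(0.146799148336318)]
handle [array([0.6357, 0.2264, 0.092 ]), array([0.6557, 0.1119, 0.092 ])] [0.6457 0.1691 0.092 ]
```

View pics/t5z.png

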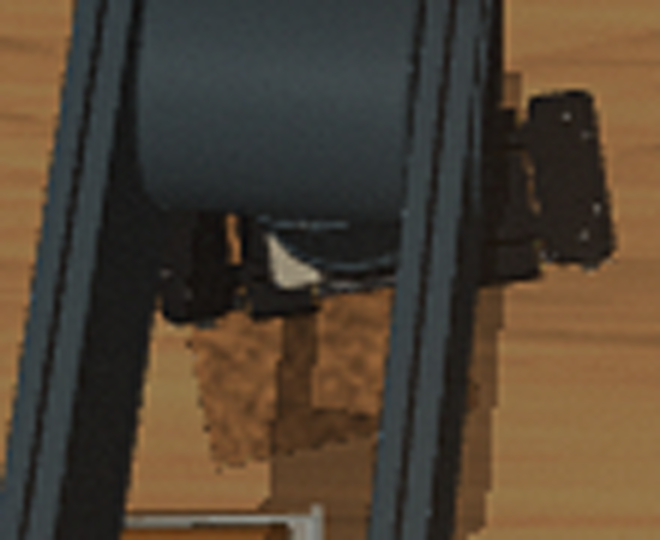

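Call:
jog_arm --rows '[5,-40,10,0,0,-0.08,8,-90,20,0,0,-0.15,10,-140,20,0,0,-0.22,12,-190,20,0,0,-0.29,14,-240,20,0,0,-0.36,16,-290,20,0,0,-0.43,18,-340,20,0,0,-0.5,20,-360,20,0,0,-0.5,20,-360,20,0,0,-0.5,20,-360,20,0,0,-0.5]'

```text
clock: 10.18
eef_pos: [0.5348, -0.2745, 0.2693]
tool_rot: [-0.584, 0.812, 0.001, 0.0]
ft_force: [-0.0, 0.8, -0.3]
gripper_width: 0.697
```

```bash
python3 - <<'E'
from h import *
import pickle
s=robot.read_state(); print(s['clock'],s['eef_pos'],s['joints'],s['tool_rot'])
i=camera_info('wrist');pickle.dump(i,open('w6.pkl','wb'))
cv2.imwrite('pics/w6.png',capture('wrist'))
E
```

```text
10.175 [ 0.53480626 -0.2745356   0.26929042] [-6.60077344e-01  3.29350252e-01  1.33382260e+00  7.37137258e-04
  1.47999259e+00  1.23492361e+00] [-5.83686830e-01  8.11978406e-01  8.58179618e-04  1.29038789e-04]
```

View pics/w6.png

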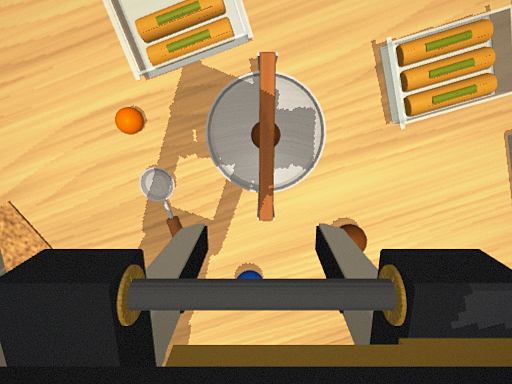

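```bash
python3 - <<'E'
from h import *
import pickle
np.set_printoptions(precision=4,suppress=True)
i=pickle.load(open('w6.pkl','rb'))
im=cv2.imread('pics/w6.png');cv2.imwrite('pics/w6z.png',cv2.resize(im[40:230,190:340],None,fx=3,fy=3,interpolation=cv2.INTER_CUBIC))
hsv=cv2.cvtColor(im,cv2.COLOR_BGR2HSV)
m=((hsv[...,0]<13)&(hsv[...,1]>110)&(hsv[...,2]>90)).astype('uint8');m[:, :240]=0;m[:,290:]=0;m[225:]=0;m[:45]=0
m=cv2.morphologyEx(m,cv2.MORPH_OPEN,np.ones((5,5)))
c=max(cv2.findContours(m,0,2)[0],key=cv2.contourArea);print(cv2.minAreaRect(c),cv2.boundingRect(c))
for r in (60,100,150,180,212): x=np.where(m[r])[0];print(r,x.min(),x.max())
a,b=onz('wrist',(268,52.5),.152,i),onz('wrist',(265.3,219.5),.152,i)
print(a,b,(a+b)/2,np.linalg.norm(a-b),np.arctan2(*(a-b)[1::-1]))
C,R=cv2.minEnclosingCircle(c)
E
```

```text
Traceback (most recent call last):
ValueError: max() iterable argument is empty
```

View pics/w6z.png

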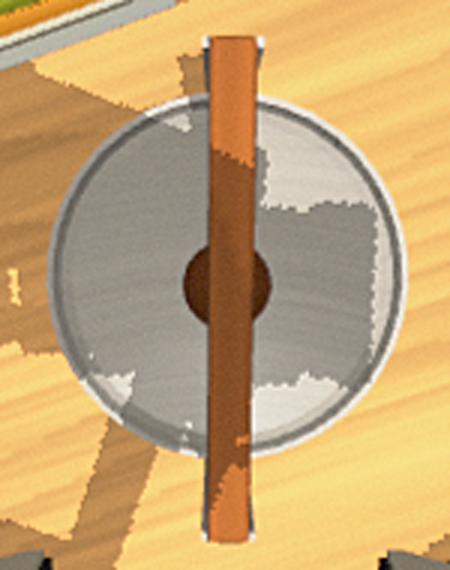

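```bash
python3 - <<'E'
from h import *
import pickle
np.set_printoptions(precision=4,suppress=True)
i=pickle.load(open('w6.pkl','rb'))
a,b=onz('wrist',(267.3,52.3),.152,i),onz('wrist',(266.,219.9),.152,i)
print(a,b,(a+b)/2,np.linalg.norm(a-b),np.arctan2(*(a-b)[1::-1]))
u=lambda p:((p[0]+.5)/3-.5+190,(p[1]+.5)/3-.5+40)
r=[onz('wrist',u(p),.057,i) for p in [(48,280),(408,280),(228,95),(228,460)]];print((r[0]+r[1])/2,(r[2]+r[3])/2,np.linalg.norm(r[0]-r[1]))
print('ball',onz('wrist',u((227,285)),.059,i))
q=robot.read_state()['tool_rot'];from scipy.spatial.transform import Rotation as Ro;x=Ro.from_quat(q).as_matrix();print(x,np.arctan2(x[1,0],x[0,0]))
E
```

```text
[ 0.6484 -0.3178  0.152 ] [ 0.5054 -0.2692  0.152 ] [ 0.5769 -0.2935  0.152 ] 0.15111614126948433 -0.3279671716659807
[ 0.5786 -0.2945  0.057 ] [ 0.5758 -0.2936  0.057 ] 0.1466586754778816
ball [ 0.5769 -0.2935  0.059 ]
[[-0.3183 -0.948  -0.0003]
 [-0.948   0.3183  0.001 ]
 [-0.0008  0.0006 -1.    ]] -1.8947298019599699
```

Call:
jog_arm --rows '[21,-10,-10,0,0,0,42,-19,-30,0,0,-0.004,42,-19,-60,0,0,-0.004,42,-19,-90,0,0,-0.004,42,-19,-115,0,0,-0.004,42,-19,-130,0,0,-0.004,42,-19,-137,0,0,-0.004,42,-19,-137,0,0,-0.004]'

```text
clock: 11.22
eef_pos: [0.5768, -0.2951, 0.1332]
tool_rot: [-0.581, 0.814, -0.0, 0.0]
ft_force: [0.1, -0.7, 0.1]
gripper_width: 0.703
```

```bash
python3 - <<'E'
from h import *
s=robot.read_state(); print(s['clock'],s['eef_pos'],s['ft_force'])
cv2.imwrite('pics/w7.png',capture('wrist'));t=capture('scene')
cv2.imwrite('pics/s7.png',cv2.resize(t[120:270,100:260],None,fx=4,fy=4,interpolation=cv2.INTER_CUBIC))
E
```

```text
11.225 [ 0.57684665 -0.29506925  0.13320215] [ 0.11713869 -0.6606273   0.06264434]
```

View pics/w7.png

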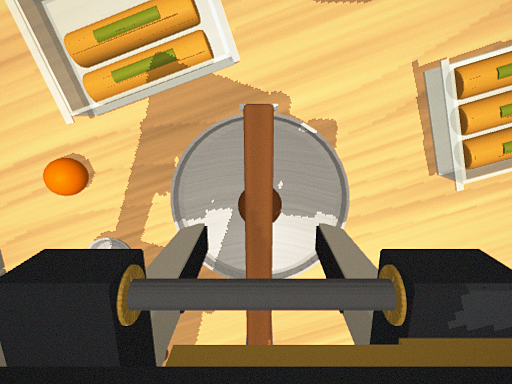

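View pics/s7.png

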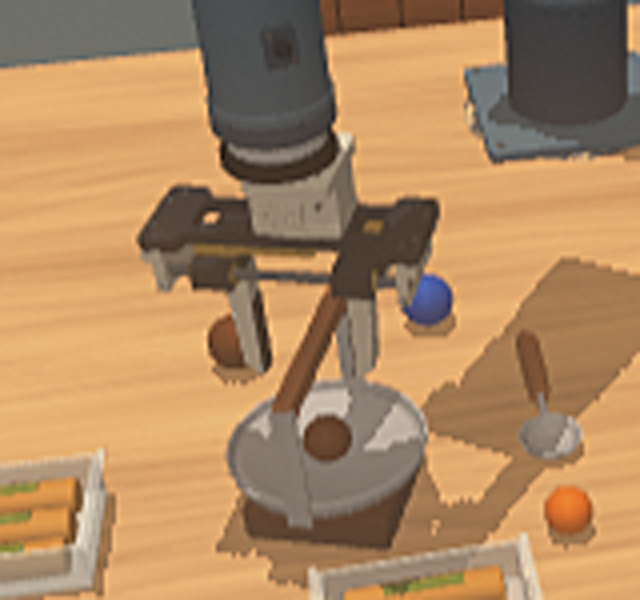

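Call:
jog_arm --rows '[0.5,1.6,-1,0,0,0,0.5,1.6,-1,0,0,0,0.5,1.6,-1,0,0,0]' --gripper 0.35 --force 10

```text
clock: 11.7
eef_pos: [0.5772, -0.2938, 0.1321]
tool_rot: [-0.581, 0.814, -0.0, 0.0]
ft_force: [-0.3, 0.0, -0.9]
gripper_width: 0.429
```

```bash
python3 - <<'E'
from h import *
s=robot.read_state(); print(s['clock'],s['eef_pos'],s['ft_force'])
im=capture('wrist');cv2.imwrite('pics/w8.png',im)
E
```

```text
11.7 [ 0.57717717 -0.29380182  0.13207717] [-0.34160586  0.04977049 -0.92846901]
```

View pics/w8.png

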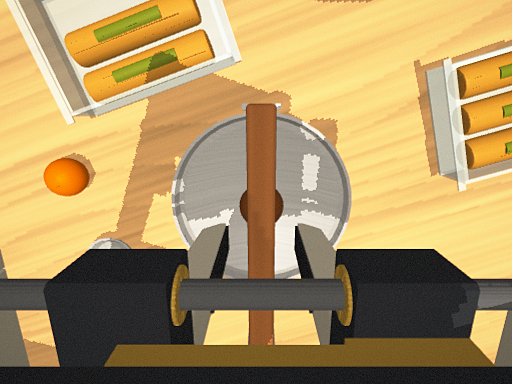

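The bar is now centred between the jaws (261 vs 262). Closing.

Call:
jog_arm --rows '[0,0,0,0,0,0,0,0,0,0,0,0,0,0,0,0,0,0,0,0,0,0,0,0]' --gripper 0.1 --force 10

```text
clock: 12.25
eef_pos: [0.5772, -0.2936, 0.1318]
tool_rot: [-0.581, 0.814, 0.0, 0.0]
ft_force: [-0.1, 0.2, 0.5]
gripper_width: 0.149
```

Call:
jog_arm --rows '[0,0,0,0,0,0,0,0,0,0,0,0,0,0,0,0,0,0,0,0,0,0,0,0]' --gripper 0.0 --force 35

```text
clock: 12.75
eef_pos: [0.5771, -0.2937, 0.1318]
tool_rot: [-0.581, 0.814, 0.0, 0.0]
ft_force: [0.8, 1.3, -1.3]
gripper_width: 0.146
```

```bash
python3 - <<'E'
from h import *
s=robot.read_state(); print(s['clock'],s['eef_pos'],s['ft_force'],s['gripper_width']*93)
im=capture('wrist');cv2.imwrite('pics/w9.png',im)
E
```

```text
12.75 [ 0.57712167 -0.29371578  0.13183077] [ 0.81220937  1.30192693 -1.27337459] 13.60992787227994
```

View pics/w9.png

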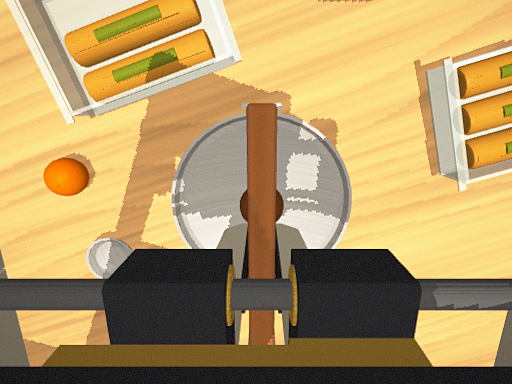

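Gripped: the opening of 13.6 mm matches the 14 mm bar. Lifting gently.

Call:
jog_arm --rows '[0,0,1,0,0,0,0,0,3,0,0,0,0,0,6,0,0,0,0,0,10,0,0,0,0,0,15,0,0,0,0,0,20,0,0,0,0,0,24,0,0,0,0,0,27,0,0,0,0,0,29,0,0,0,0,0,30,0,0,0]'

```text
clock: 14.05
eef_pos: [0.5771, -0.2938, 0.1619]
tool_rot: [-0.581, 0.814, 0.0, -0.0]
ft_force: [-0.4, 0.2, -4.4]
gripper_width: 0.144
```

```bash
python3 - <<'E'
from h import *
s=robot.read_state(); print(s['clock'],s['eef_pos'],s['ft_force'],s['ft_torque'],s['gripper_width']*93)
cv2.imwrite('pics/w10.png',capture('wrist'));t=capture('scene')
cv2.imwrite('pics/s10.png',cv2.resize(t[120:270,100:260],None,fx=4,fy=4,interpolation=cv2.INTER_CUBIC))
E
```

```text
14.05 [ 0.57710003 -0.2937616   0.16191048] [-0.38384112  0.17194305 -4.37983319] [ 0.09180795 -0.02537525  0.00138157] 13.42194418363342
```

View pics/s10.png

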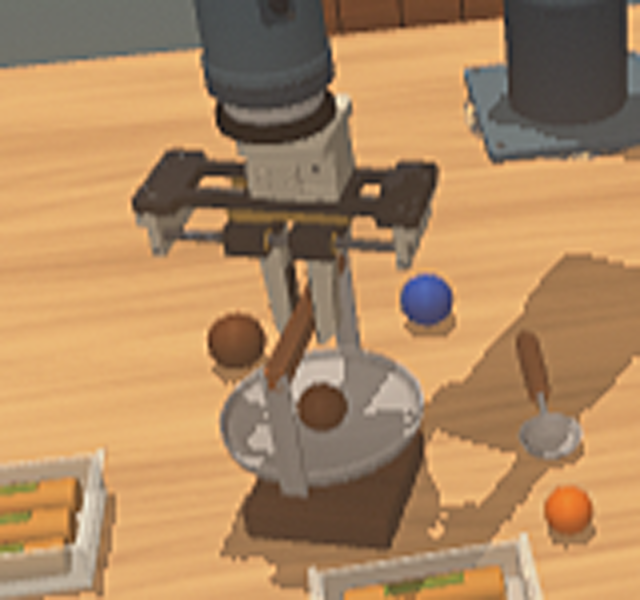

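View pics/w10.png

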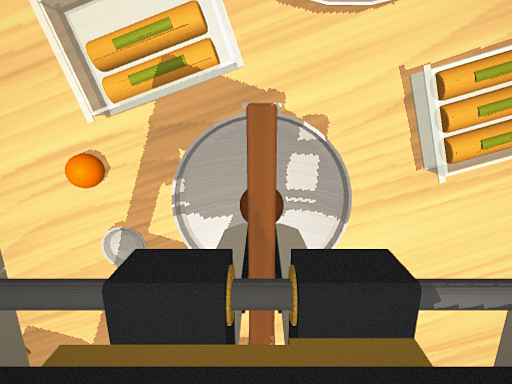

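The dish is level and the ball is in the middle. Lifting the rest of the way, then carrying.

Call:
jog_arm --rows '[0,0,1,0,0,0,0,0,4,0,0,0,0,0,8,0,0,0,0,0,14,0,0,0,0,0,22,0,0,0,0,0,30,0,0,0,0,0,36,0,0,0,0,0,40,0,0,0,0,0,43,0,0,0,0,0,44,0,0,0]'

```text
clock: 15.4
eef_pos: [0.5771, -0.2937, 0.206]
tool_rot: [-0.581, 0.814, 0.0, 0.0]
ft_force: [-0.5, 0.7, -3.9]
gripper_width: 0.145
```

Call:
jog_arm --rows '[0,2,0,0,0,0.01,-1,9,0,0,0,0.03,-3,20,0,0,0,0.07,-5,36,0,0,0,0.13,-8,56,0,0,0,0.2,-11,76,0,0,0,0.27,-13,92,0,0,0,0.32,-15,103,0,0,0,0.36,-16,110,0,0,0,0.38,-16,112,0,0,0,0.39]'

```text
clock: 16.65
eef_pos: [0.5611, -0.1815, 0.2059]
tool_rot: [0.728, -0.685, 0.0, 0.0]
ft_force: [-0.3, -0.9, -4.1]
gripper_width: 0.148
```

```bash
python3 - <<'E'
from h import *
s=robot.read_state(); print(s['clock'],s['eef_pos'],s['joints'],s['ft_force'],s['ft_torque'],s['gripper_width']*93)
cv2.imwrite('pics/w11.png',capture('wrist'))
E
```

```text
16.65 [ 0.56114605 -0.1815412   0.20594248] [-5.01797894e-01  3.43486976e-01  1.46824106e+00 -1.37641656e-04
  1.32963070e+00  1.00844633e+00] [-0.34981626 -0.90290758 -4.11867937] [ 0.02516087  0.00186343 -0.02206281] 13.762299350974358
```

View pics/w11.png

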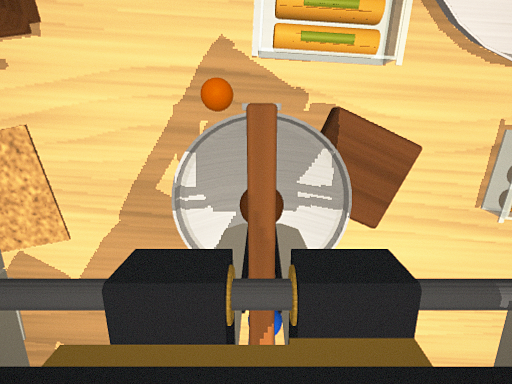

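The ball is steady. Continuing.

Call:
jog_arm --rows '[0,2,0,0,0,0.01,-1,9,0,0,0,0.03,-3,20,0,0,0,0.07,-5,36,0,0,0,0.13,-8,56,0,0,0,0.2,-11,76,0,0,0,0.27,-13,92,0,0,0,0.32,-15,103,0,0,0,0.36,-16,110,0,0,0,0.38,-16,112,0,0,0,0.39]'

```text
clock: 17.95
eef_pos: [0.5451, -0.0695, 0.2059]
tool_rot: [0.847, -0.531, 0.0, 0.0]
ft_force: [0.4, -0.5, -3.7]
gripper_width: 0.147
```

Call:
jog_arm --rows '[0,2,0,0,0,0.01,-1,9,0,0,0,0.03,-3,20,0,0,0,0.07,-5,36,0,0,0,0.13,-8,56,0,0,0,0.2,-11,76,0,0,0,0.27,-13,92,0,0,0,0.32,-15,103,0,0,0,0.36,-16,110,0,0,0,0.38,-16,112,0,0,0,0.39]'

```text
clock: 19.2
eef_pos: [0.5291, 0.0425, 0.2059]
tool_rot: [0.934, -0.357, 0.0, 0.0]
ft_force: [0.3, -0.8, -2.7]
gripper_width: 0.147
```

```bash
python3 - <<'E'
from h import *
s=robot.read_state(); print(s['clock'],s['eef_pos'],s['joints'],s['ft_force'],s['ft_torque'],s['gripper_width']*93)
cv2.imwrite('pics/w12.png',capture('wrist'))
E
```

```text
19.2 [0.52910142 0.04250721 0.20586963] [-1.29986699e-01  2.39361587e-01  1.61291729e+00 -1.99493735e-04
  1.28927248e+00  6.00050783e-01] [ 0.30908117 -0.8414201  -2.74141224] [-0.0467213  -0.05474111 -0.05010152] 13.634893134129758
```

View pics/w12.png

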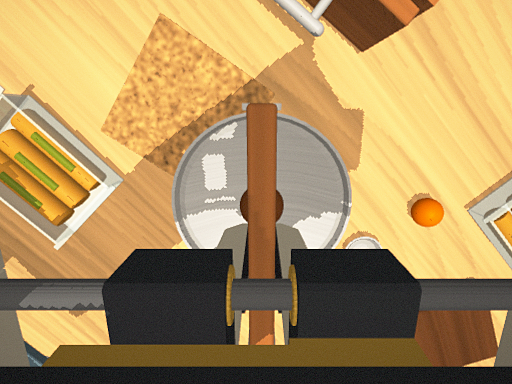

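Call:
jog_arm --rows '[0,2,0,0,0,0.01,-1,9,0,0,0,0.03,-3,20,0,0,0,0.07,-5,36,0,0,0,0.13,-8,56,0,0,0,0.2,-11,76,0,0,0,0.27,-13,92,0,0,0,0.32,-15,103,0,0,0,0.36,-17,110,0,0,0,0.39,-17.5,112.5,0,0,0,0.4]'

```text
clock: 20.5
eef_pos: [0.5115, 0.155, 0.2058]
tool_rot: [0.986, -0.164, -0.0, 0.0]
ft_force: [-0.2, 0.6, -3.4]
gripper_width: 0.15
```

Call:
jog_arm --rows '[0,0,0,0,0,0,0,0,0,0,0,0,0,0,0,0,0,0,0,0,0,0,0,0,0,0,0,0,0,0,0,0,0,0,0,0]'

```text
clock: 21.25
eef_pos: [0.5116, 0.1547, 0.2059]
tool_rot: [0.986, -0.165, -0.0, 0.0]
ft_force: [0.7, 0.1, -3.5]
gripper_width: 0.151
```

```bash
python3 - <<'E'
from h import *
from scipy.spatial.transform import Rotation as Ro
s=robot.read_state(); print(s['clock'],s['eef_pos'],s['joints'],s['ft_force'],s['ft_torque'],s['gripper_width']*93)
x=Ro.from_quat(s['tool_rot']).as_matrix();print(x,np.arctan2(x[1,0],x[0,0]))
cv2.imwrite('pics/w13.png',capture('wrist'));cv2.imwrite('pics/s13.png',capture('scene'));cv2.imwrite('pics/t13.png',capture('top'))
s=cv2.imread('pics/s13.png');cv2.imwrite('pics/s13z.png',cv2.resize(s[110:310,230:430],None,fx=3,fy=3,interpolation=cv2.INTER_CUBIC))
E
```

```text
21.25 [0.51161519 0.15472184 0.20586052] [ 8.48642527e-02  2.45929347e-01  1.60422473e+00 -2.07663762e-06
  1.29145206e+00  4.15869334e-01] [ 0.66001903  0.07726995 -3.45854312] [-0.00721823 -0.03436885 -0.01609865] 14.07238140842766
[[ 9.45716362e-01 -3.24993172e-01 -1.32659092e-05]
 [-3.24993172e-01 -9.45716362e-01 -3.13186137e-06]
 [-1.15279539e-05  7.27318247e-06 -1.00000000e+00]] -0.3310045086363539
```

View pics/w13.png

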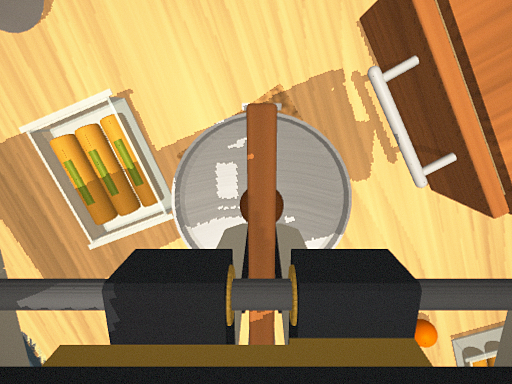

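View pics/s13z.png

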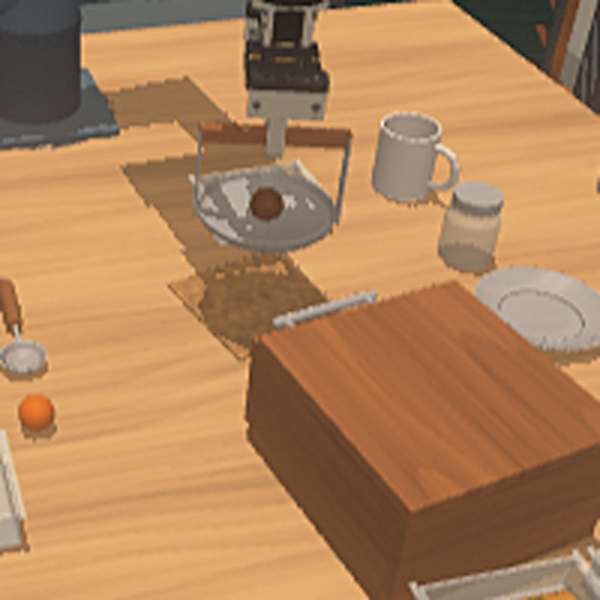

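View pics/t13.png

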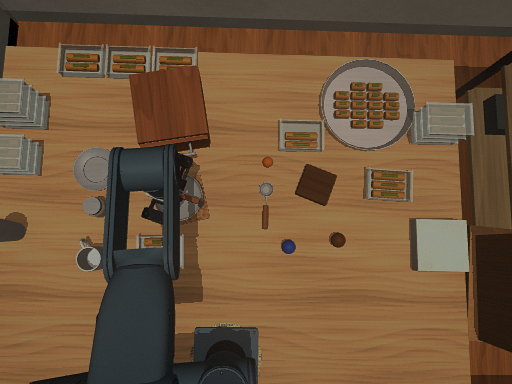

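```bash
python3 - <<'E'
from h import *
print(np.abs(robot.read_state()['joint_velocities']).max()); print(robot.hand_in())
E
```

```text
0.0016016224071284755
the job is handed in; nothing more can be done
None
```

I pushed the drawer home, then lifted the dish by its bar, carried it over the mat and gave it a quarter turn. I handed the job in at about 21 s, with the arm still holding the dish there.

- **Drawer:** it snapped home, and pressing further raised the force from 4 to about 8 N with no motion. Later pictures show it still closed.
- **Position:** the tool is at (0.5116, 0.1547), against a mat centre measured at (0.5114, 0.1552). From the tool height, the dish's underside works out at about 100 mm above the mat.
- **Turn and level:** the tool turned 1.570 rad from how the dish stood. The tool axis is vertical and the arm was still.
- **Dish and sweet:** the bar sits firmly in the jaws at about 14 mm. The sweet is still in the middle in the wrist and scene pictures.
- **Other things:** in the top picture nothing I could see had moved, though the arm hid part of the area around the mat and the tub near the robot.

No check failed. The largest measurement disagreement was 6–12 mm in x between the scene and top cameras, at the start. I went by the closer wrist views; at the handle, the wrist view agreed with the fingers' contact to within 1 mm.

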